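# Lock the quarter-turn stud of the power box

## Robot

A 6-joint arm with a two-finger parallel gripper is mounted at the origin on a cart in front of the work surface, level with it; the furniture and walls round the work are solid. World frame = base frame: x ahead of the robot, y to its left, z up, the work surface at z = 0. Lengths are in m, angles in rad, forces in N, time in s.
With the tool pointing down it reaches from about 0.275 to 0.75 m from the base axis. Payload 10.2 kg.
Tool frame: the origin (TCP) lies midway between the tips of the shut fingers; the grasp point (between the pads) lies 19 mm behind it; z points along the fingers, y is the line along which they close (so a half turn about z gives the same grasp; the last joint's range is limited). The gripper opens to 88 mm and grips with 3 to 60 N. Pads are 18 mm wide; open, the fingers measure 123 mm over their backs; the gripper's body (75 mm by 187 mm) begins 45 mm behind the grasp point.
Start: joints at [1.011, 0.313, 1.498, -0, 1.331, -0.223], TCP at [0.174, 0.496, 0.239] pointing down, gripper open.
Joint ranges: [-2.94, 2.94], [-0.97, 2.17], [0.19, 2.56], [-1.23, 4.37], [0.02, 3.11], [-2.88, 2.88]. Speed limits (rad/s): [2.39, 2.39, 3.01, 3.14, 3.14, 3.14].

## Interface

Orientations are given as a rotation vector (axis times angle).
In Python, from rig import bot, fingers, viewer, spot_in, silhouettes gives the robot as it stands. Calls block until the motion is done:
- bot.move_ptp(position, orientation): joint-space move of the TCP to a pose.
- bot.move_linear(position, rotation=None, max_speed=0.15, stop_force=None): straight line of the TCP; rotation=None keeps the orientation; max_speed is the mean speed in m/s. With stop_force (N) it stops when the force on the tool has changed by that much, and returns True; else False.
- bot.move_joints(angles): joint-space move.
- fingers.set_gripper(opening, grip_force=None): opening from 0.0 (shut) to 1.0 (fully open); grip_force is the grip in N (None keeps the last); returns when the fingers have stopped.
- bot.wait(seconds).
- bot.solve_ik(position, orientation): joint angles nearest the present ones, or None.
- viewer.capture(name): name is "scene" or "side" or "wrist"; returns a dict with "img" (384x512x3 uint8, red, green, blue), "fx", "fy", "cx", "cy" (pixels), "R" (3x3) and "t" (3): a world point X has camera coordinates R X + t. Camera axes: x right, y down, z forward; pixel columns grow to the right and rows downward; lengths in m; the calibration is good to about 2 mm. The wrist camera is an equidistant fisheye: a pixel r from the principal point sees the ray r / f radians off the axis. A picture is of the moment at which its call begins. There is no depth.
A pose or a line that the arm cannot do raises bot.Unreachable and nothing moves.
- bot.finish_job(): hands the job in; it is judged then, once.
Trained networks look in the newest picture that a camera, given by its name, has taken for a name from the list of things; names that differ only in an ending like _2 or _b are one class to them, and where a whole thing is asked for, a point or a joint stands for the part that bears it (a point fixed in the world has none). Each returns a list of dicts, best first, with "confidence" (0 to 1); they miss things now and then, are a little off and sometimes report something else, mostly with a low value. They report only what shows in the picture. A call takes as long as a camera call. They do not tell look-alikes from the thing itself.
- spot_in(camera, label): "point" ([column, row] in pixels, amid what is visible of it).
- silhouettes(camera, label): "mask" (384x512 bool, what is visible of it) and "point" ([column, row] in pixels, amid what is visible of it).
Readings, each from a call of its own:
- bot.current_time_s(): time.
- bot.current_joint_pos(): joint angles.
- bot.current_dq(): joint speeds.
- bot.current_joint_efforts(): joint torques, N m.
- bot.current_position(): TCP position.
- bot.current_tool_rot(): TCP orientation.
- bot.current_contact_force(): force on the tool from outside, world axes, zero at the start.
- bot.current_ft_torque(): the same for the moment, N m.
- bot.current_finger_gap(): opening from 0.0 (shut) to 1.0 (fully open).
- bot.current_finger_force(): force on a finger pad.
Only numpy, scipy, OpenCV 4.12 (cv2) and the standard library are available. Lean on these libraries where they do the work, as an engineer would, in place of code of your own. Each camera call takes 0.05 s, during which the arm holds its last target. There are 200 camera calls.

## Task

The access cover of the grey power box has one slotted quarter-turn stud still open, standing proud of the cover. Take the flat-bladed key from its stand, press the stud down with it and turn it clockwise, roughly a quarter turn, until it comes up into its catch and stays there, about flush, when you lift the key off; then put the key back upright and fully down in its stand. Press gently, never ramming the stud or cover and never putting the fingers on the stud, and leave the other things where they are.

Things in the scene. Friction and masses are not known exactly. Their poses are not given: they have to be found in the camera images.
- power_box: Grey box fixed to the table, 168 (x) x 128 (y) x 75 mm high, two round sockets and vent slots on its front (-x) side. Origin under its centre, z up. Its cover is the flat top at z = 75 mm. The open stud is at x = -38, y = 0 mm, in a round well 30 mm wide, 16 mm deep. A second stud at x = +45 mm is already locked: flat and fixed, leave it.
- stud: The open stud: round steel head, 26 mm diameter, with a straight slot right across, 4.5 mm wide, 4 mm deep. Origin: centre of the head's top face, x along the slot, z up. It only turns about z and slides down up to 8 mm (hard stop) against a spring: 4 N to start, 0.8 N more per mm. Open, it stands 4 mm proud of the cover, slot within 0.1 rad of box x. Keep the key's force on it under 20 N.
- slot_floor (a point): Middle of the slot's floor in the stud, 4 mm below its top. To turn the stud past 0.2 rad its top must be 6 to 8 mm below its open height (9 to 10.4 N). From 0.9 rad on it is surely under a hidden ridge (light friction): with the key raised up to 2.5 mm the stud stays down against the ridge, the blade still in the slot. Let up before that, it may spring open.
- stud_well (a point): Middle of the well at cover level, fixed to the box. The hidden catch, a gap in the ridge about 8 degrees wide, is 1.0 to 1.5 rad clockwise (from above) from the box's x axis, different each time. There an eased-off stud springs up 2.5 mm, pushing the key up with 3 to 7 N, to 0.5 mm above the cover, and turns no more. Turned past it (to 2 rad at most) it stays down: turn back.
- stud_key: Hand key upright in the stand, 88 mm long, 90 g. Origin: middle of the blade's bottom edge; z up the shank, x along the blade's width. Blade 14 mm wide (x), 2.5 mm thick, z = 0 to 8 mm; shank 10 mm diameter; collar 34 mm diameter at z = 36 to 40; black handle 34 (x) by 16 mm (y), z = 40 to 88, gripped across its 16 mm from above. A half turn about z makes no difference.
- key_stand: Grey plastic block fixed to the table, 64x64x46 mm with a 78 mm foot; in the middle of its top a square hole 22 mm wide and 41 mm deep. Origin under its centre, z up. The key stands in it with its collar resting on the top face, blade bottom 10 mm above the stand's origin.
- vial: Bystander: brown glass injection vial with a crimped cap, 43 mm diameter, 77 mm high; origin under its centre.
- tape_roll: Bystander: white roll of tape lying flat, 62 mm diameter, 25 mm high; origin under its centre.
- syringe: Bystander: clear plastic syringe lying on the table, 118 mm long, 18 mm high; origin under its centre.
- thread_box: Bystander: small white and blue carton, 77x95x40 mm; origin under its centre.
- tub: Bystander: small white plastic tub, 68 mm diameter, 50 mm high; origin under its centre.
There are look-alikes about, which are no part of the job. There is more than one size of the stud_key; the one meant has the size given above.

How it is judged:
On the way, in this order (a step that is already met when the one before it is completed fails the run):
1. the stud is pressed down with the key far enough to turn, and turning (contact force between stud_key and stud above 1 N and z of stud in the frame of power_box below 0.0738 m and angle between the x axis of stud and the x axis of power_box, either way round above 0.35 rad), for 0.05 s.
2. the stud has come up into its catch (z of stud in the frame of power_box between 0.0742 and 0.0767 m and angle between the x axis of stud and the x axis of power_box, either way round above 0.8 rad), for 0.2 s.
At the end, for the whole second after the job is handed in: The stud is in its catch by itself (turned more than 0.8 rad, its top between 0.8 mm below and 1.7 mm above the cover), and the key is back in its stand: upright within 0.1 rad, within 7 mm of the hole's centre, collar within 3 mm of the stand's top, at rest and released (all of step 2 and horizontal distance between stud_key and key_stand below 0.007 m and z of stud_key in the frame of key_stand below 0.013 m and angle between stud_key's own z axis and vertical below 0.1 rad and linear speed of stud_key below 0.02 m/s); the robot touches nothing.
It fails at once if the key presses on the stud with more than 20 N (contact force between stud_key and stud above 20 N).
It fails at once if the key is rammed on the power box with more than 20 N (contact force between stud_key and power_box above 20 N).
It fails at once if the fingers touch the stud (contact force between the fingers and stud above 0.5 N).
It fails at once if one of the loose bystanders is moved more than 30 mm (distance of any of vial, tape_roll, syringe, thread_box, tub from where it was at the start of the episode above 0.03 m).
It also fails if it takes over 72 s, if anything falls off the work surface, if the arm or the gripper's body presses on something with over 40 N, if the wrist force passes 120 N, or if a joint passes its speed limit or range.

## Working session

There is one attempt and no reset: what is moved stays moved. The work goes in short steps, each a Python script; the robot and the scene stay as the last script left them, time stands still between calls to the robot, and variables do not carry over. Pictures are saved under pics/ and viewed, at most 10 in all, crops included, and the job is handed in when it is done.

```bash
ls; mkdir -p pics; cat > h.py <<'E'
import numpy as np, cv2
from rig import bot, fingers, viewer, spot_in, silhouettes
def cap(n,save=None):
    c=viewer.capture(n)
    if save: cv2.imwrite('pics/'+save,cv2.cvtColor(c['img'],cv2.COLOR_RGB2BGR))
    return c
def ray(c,p,fish=False):
    x=(p[0]-c['cx'])/c['fx'];y=(p[1]-c['cy'])/c['fy']
    if fish:
        r=np.hypot(x,y)+1e-12;d=np.array([x/r*np.sin(r),y/r*np.sin(r),np.cos(r)])
    else: d=np.array([x,y,1.])
    R=np.array(c['R']);return -R.T@np.array(c['t']),R.T@d
def onz(c,p,z,fish=False):
    o,d=ray(c,p,fish);return o+d*(z-o[2])/d[2]
def proj(c,X,fish=False):
    v=np.array(c['R'])@np.asarray(X,float)+np.array(c['t'])
    if fish:
        r=np.hypot(v[0],v[1]);th=np.arctan2(r,v[2]);v=np.array([v[0]/r*th,v[1]/r*th,1])
    return np.array([c['fx']*v[0]/v[2]+c['cx'],c['fy']*v[1]/v[2]+c['cy']])
E
python3 - <<'E'
from h import *
ims=[]
for n in ['scene','side','wrist']:
    c=cap(n,n+'0.png'); ims.append(c['img'])
    print(n,c['fx'],c['cx'],c['cy'],'pos',np.round(-np.array(c['R']).T@c['t'],3),'fwd',np.round(c['R'][2],2))
    for l in ['power_box','stud','stud_key','key_stand','vial','tape_roll','syringe','thread_box','tub']:
        print(l,[(np.round(d['point']).tolist(),round(d['confidence'],2),np.round(onz(c,d['point'],0.05,n=='wrist')[:2],3).tolist()) for d in spot_in(n,l)])
m=np.hstack(ims[:2]);cv2.imwrite('pics/a.png',cv2.cvtColor(cv2.resize(ims[0],(800,600)),cv2.COLOR_RGB2BGR))
cv2.imwrite('pics/b.png',cv2.cvtColor(cv2.resize(ims[1],(800,600)),cv2.COLOR_RGB2BGR))
E
```

```text
pics
scene 350.9879550954485 262.0678333113433 190.64260690465906 pos [0.214 0.363 0.558] fwd [ 0.44 -0.68 -0.59]
power_box [([241.0, 265.0], 0.91, [0.495, 0.004])]
stud [([257.0, 258.0], 0.54, [0.479, -0.027])]
stud_key [([292.0, 165.0], 0.58, [0.589, -0.36]), ([320.0, 170.0], 0.57, [0.515, -0.382])]
key_stand [([318.0, 191.0], 0.73, [0.477, -0.291])]
vial [([220.0, 191.0], 0.81, [0.677, -0.159])]
tape_roll [([274.0, 217.0], 0.82, [0.516, -0.148])]
syringe [([323.0, 243.0], 0.68, [0.39, -0.135])]
thread_box [([247.0, 166.0], 0.89, [0.687, -0.289])]
tub [([205.0, 176.0], 0.84, [0.751, -0.19])]
side 413.91059734998083 245.00346193100467 191.2235180603381 pos [ 0.487 -0.857  0.648] fwd [ 0.12  0.76 -0.64]
power_box [([203.0, 164.0], 0.57, [0.513, -0.024])]
stud [([186.0, 155.0], 0.52, [0.474, 0.023])]
stud_key [([258.0, 263.0], 0.72, [0.592, -0.355]), ([207.0, 255.0], 0.67, [0.498, -0.32])]
key_stand [([202.0, 278.0], 0.93, [0.485, -0.374]), ([218.0, 219.0], 0.23, [0.529, -0.224])]
vial [([288.0, 206.0], 0.88, [0.685, -0.207])]
tape_roll [([219.0, 218.0], 0.9, [0.533, -0.223])]
syringe [([162.0, 228.0], 0.86, [0.413, -0.233])]
thread_box [([160.0, 231.0], 0.7, [0.409, -0.242]), ([321.0, 260.0], 0.57, [0.71, -0.365]), ([317.0, 206.0], 0.39, [0.745, -0.217])]
tub [([321.0, 206.0], 0.81, [0.754, -0.219])]
wrist 297.3186396354542 256.5420607066048 182.80043664182682 pos [0.094 0.524 0.385] fwd [ 0.3  -0.11 -0.95]
power_box []
stud []
stud_key []
key_stand []
vial []
tape_roll []
syringe []
thread_box []
tub []
```

View pics/a.png

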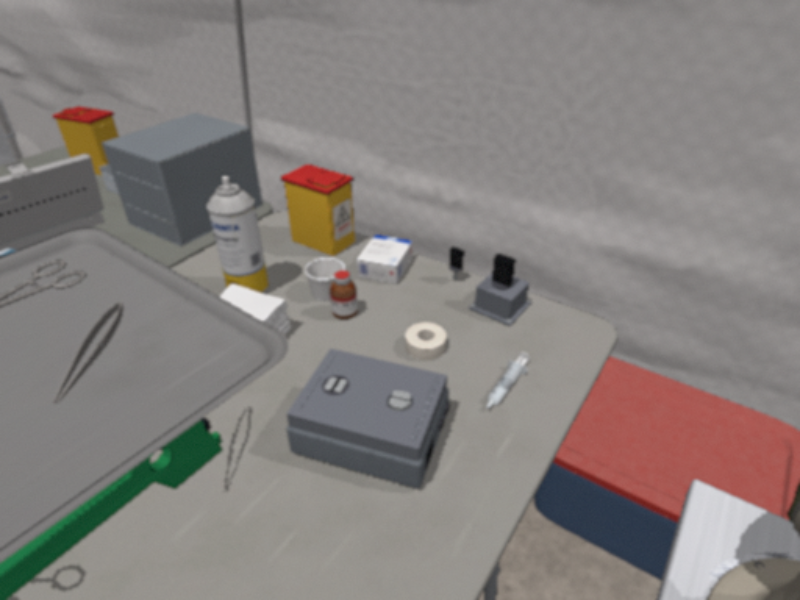

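View pics/b.png

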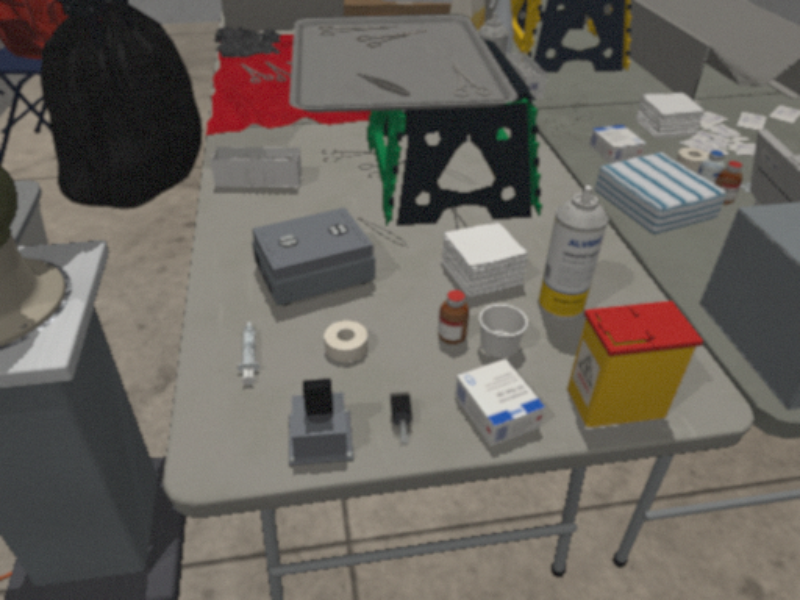

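The key could be: the black handle in the grey stand (scene (322,172), side (203,255)), or the smaller free-standing black key (scene (292,165), side (258,263)). By the description, I want the larger one, in the stand. The stud is the near one of the two on the box, at scene (257,258). I'll check both up close with the wrist camera.

```bash
cat >> h.py <<'E'
from scipy.spatial.transform import Rotation as Rn
def down(yaw): # tool z down, tool y axis at world angle yaw
    y=np.array([np.cos(yaw),np.sin(yaw),0]);z=np.array([0,0,-1.]);x=np.cross(y,z)
    return Rn.from_matrix(np.c_[x,y,z]).as_rotvec()
E
python3 - <<'E'
from h import *
R0=Rn.from_rotvec(bot.current_tool_rot()).as_matrix();print(np.round(R0,2).tolist())
yaw=np.arctan2(R0[1,1],R0[0,1]);print('yaw',yaw)
for p,n,ls in [((0.46,0.0,0.25),'box',['stud','power_box']),((0.47,-0.34,0.24),'stand',['stud_key','key_stand'])]:
    t=np.arctan2(p[1],p[0])
    best=None
    for y in (t+np.pi/2,t-np.pi/2):
        q=bot.solve_ik(p,down(y))
        if q is not None: print(n,np.round(q,2))
        if q is not None and (best is None or abs(q[5])<abs(best[5])): best=q
    bot.move_joints(best)
    c=cap('wrist','w_%s.png'%n)
    print(n,np.round(-np.array(c['R']).T@c['t'],3))
    for l in ls:
        for d in silhouettes('wrist',l): 
            z=.0 if 'stand' in l else (.079 if l=='stud' else .09)
            print(l,np.round(d['point'],1),d['confidence'],d['mask'].sum(),np.round(onz(c,d['point'],z,True),4))
    np.save('w_%s.npy'%n,c,allow_pickle=True)
print(bot.current_time_s())
a=np.hstack([cv2.imread('pics/w_box.png')[:, 56:456],cv2.imread('pics/w_stand.png')[:,56:456]]);cv2.imwrite('pics/c.png',a)
E
```

```text
[[-0.94, 0.33, -0.0], [0.33, 0.94, -0.0], [-0.0, -0.0, -1.0]]
yaw 1.2340195062671202
box [-0.26  0.16  1.66  0.    1.32 -1.83]
box [-0.26  0.16  1.66 -0.    1.32  1.32]
box [0.544 0.001 0.396]
stud [263.3 152. ] 0.83 469 [ 0.4715 -0.0071  0.079 ]
power_box [257.8 115.4] 0.97 15517 [ 0.5127 -0.0009  0.09  ]
stand [-0.83  0.43  1.32  0.    1.39 -1.77]
stand [-0.83  0.43  1.32 -0.    1.39  1.37]
stand [ 0.538 -0.388  0.386]
stud_key [246.7 148.3] 0.74 881 [ 0.4926 -0.343   0.09  ]
stud_key [181.8  89.2] 0.64 762 [ 0.5805 -0.3266  0.09  ]
key_stand [251.4 130.6] 0.83 2852 [ 0.4942 -0.3484  0.    ]
key_stand [244.1 146. ] 0.62 878 [ 0.4832 -0.3284  0.    ]
5.1417
```

View pics/c.png

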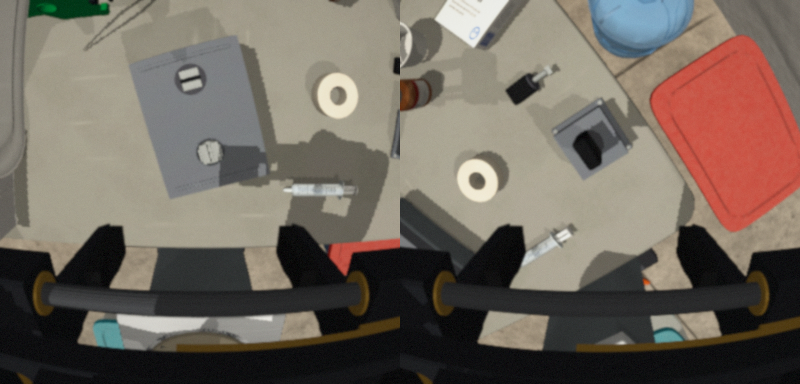

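Left (box): the open stud is at about wrist (264,152) and the locked one at (246,79), with the slot roughly along box x. Right (stand): the large key in the stand is at (247,148). The smaller look-alike, lying free, is at (182,89). The choice stands: it's the key in the stand. Next I'll look straight down at both.

```bash
cat >> h.py <<'E'
def look(xy,z,up,off=0.084):
    """put wrist camera above xy, radial orientation"""
    a=np.arctan2(xy[1],xy[0]); r=np.hypot(*xy)-off
    p=np.array([r*np.cos(a),r*np.sin(a),z])
    bot.move_ptp(p,down(a+np.pi/2))
    c=cap('wrist',up+'.png');np.save(up+'.npy',c,allow_pickle=True);return c
def poly(c,mask,z):
    cs,_=cv2.findContours(mask.astype('uint8'),cv2.RETR_EXTERNAL,cv2.CHAIN_APPROX_NONE)
    k=max(cs,key=cv2.contourArea)[:,0,:]
    return np.array([onz(c,p,z,True)[:2] for p in k])
def rect(P):
    (x,y),(w,h),a=cv2.minAreaRect((P*1000).astype('float32'));return [round(float(v),2) for v in (x,y,w,h,a)]
E
python3 - <<'E'
from h import *
c=look((0.492,-0.345),0.18,'v_key')
print(np.round(-np.array(c['R']).T@c['t'],3),np.round(bot.current_position(),4))
for l,z in (('stud_key',.098),('key_stand',.046)):
    for d in silhouettes('wrist',l): print(l,np.round(d['point'],1),round(d['confidence'],2),rect(poly(c,d['mask'],z)))
c=look((0.4715,-0.007),0.161,'v_stud')
print(np.round(-np.array(c['R']).T@c['t'],3),np.round(bot.current_position(),4))
for l,z in (('stud',.079),('power_box',.075)):
    for d in silhouettes('wrist',l): 
        P=poly(c,d['mask'],z); print(l,np.round(d['point'],1),round(d['confidence'],2),rect(P)); 
        if l=='stud': print(np.round(cv2.minEnclosingCircle((P*1000).astype('float32')),1) if 0 else cv2.minEnclosingCircle((P*1000).astype('float32')))
print(bot.current_time_s())
a=cv2.imread('pics/v_key.png')[20:170,160:360];b=cv2.imread('pics/v_stud.png')[20:170,160:360]
cv2.imwrite('pics/d.png',cv2.resize(np.hstack([a,b]),(800,300),interpolation=cv2.INTER_CUBIC))
E
```

```text
[ 0.354 -0.248  0.326] [ 0.4232 -0.2968  0.18  ]
stud_key [323.2 274.7] 0.94 [528.84, -300.24, 23.65, 48.43, 4.04]
stud_key [263.9 256.1] 0.71 [479.53, -329.53, 27.51, 57.38, 56.95]
key_stand [261.2 221.9] 0.91 [480.09, -331.79, 76.93, 85.2, 87.04]
[ 0.303 -0.005  0.307] [ 0.3881 -0.0067  0.1611]
stud [254.1 271.2] 0.56 [466.91, -9.74, 29.85, 27.54, 14.29]
((468.501708984375, -9.71147632598877), 16.60512924194336)
power_box [260.5 255.4] 0.82 [455.48, -13.42, 112.95, 123.42, 14.4]
9.2417
```

View pics/d.png

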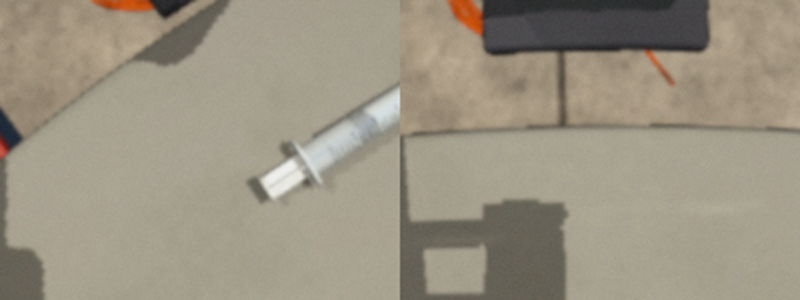

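The camera sat on the near side of the tool, because the last joint had the other half turn. So this view shows the wrong area, with the syringe at left. I'll repeat it with the half turn.

```bash
sed -i 's/down(a+np.pi\/2)/down(a-np.pi\/2)/' h.py
cat > m.py <<'E'
from h import *
import sys
c=look((0.492,-0.345),0.18,'v_key2')
print(np.round(-np.array(c['R']).T@c['t'],4),np.round(bot.current_position(),4),np.round(bot.current_joint_pos(),2))
for l,z in (('stud_key',.098),('key_stand',.046)):
    for d in silhouettes('wrist',l): print(l,np.round(d['point'],1),round(d['confidence'],2),rect(poly(c,d['mask'],z)))
c=look((0.4715,-0.007),0.161,'v_stud2')
print(np.round(-np.array(c['R']).T@c['t'],4),np.round(bot.current_position(),4))
for l,z in (('stud',.079),('power_box',.075)):
    for d in silhouettes('wrist',l): 
        P=poly(c,d['mask'],z); print(l,np.round(d['point'],1),round(d['confidence'],2),rect(P)); 
        if l=='stud': print(cv2.minEnclosingCircle((P*1000).astype('float32')))
print(bot.current_time_s())
a=cv2.imread('pics/v_key2.png')[20:170,160:360];b=cv2.imread('pics/v_stud2.png')[20:170,160:360]
cv2.imwrite('pics/d2.png',cv2.resize(np.hstack([a,b]),(800,300),interpolation=cv2.INTER_CUBIC))
E
sed -i "s/cap('wrist',up/cap('wrist',up/" h.py; python3 m.py
```

```text
[ 0.4919 -0.3448  0.3258] [ 0.4233 -0.2966  0.18  ] [-0.84  0.35  1.61  0.    1.18  1.34]
stud_key [174.3  29.1] 0.94 [566.76, -325.77, 47.01, 19.85, 89.09]
stud_key [249.5  90.1] 0.61 [491.29, -339.02, 27.22, 33.58, 86.79]
key_stand [268.7  86.4] 0.56 [489.83, -339.63, 68.31, 68.53, 87.25]
[ 0.4719 -0.0076  0.3071] [ 0.3881 -0.0067  0.1611]
stud [257.9  89.6] 0.96 [470.77, -9.68, 24.74, 25.66, 17.63]
((470.6141052246094, -9.843910217285156), 14.728299140930176)
power_box [248.8  66.7] 0.6 [496.13, -3.19, 138.18, 121.36, 14.87]
13.3833
```

View pics/d2.png

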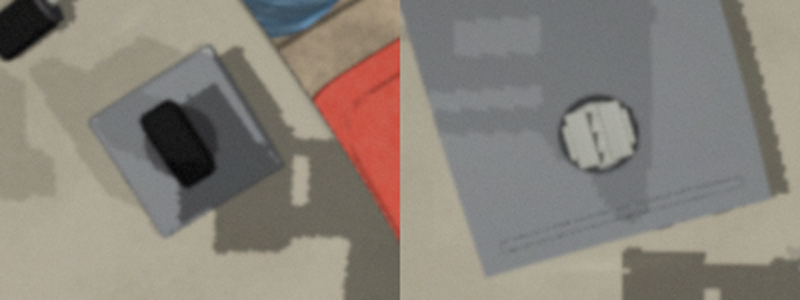

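Left: the stand's top is centred near wrist (254,91), with the key handle at (249,92) running from upper left to lower right. Right: the open stud is at (259,87) and its slot is tilted about 16° from image vertical. Now I'll fit the handle, the stand edges and the slot numerically.

```bash
cat > f.py <<'E'
from h import *
c=np.load('v_key2.npy',allow_pickle=True).item();g=cv2.cvtColor(c['img'],cv2.COLOR_RGB2GRAY)
m=np.zeros_like(g);m[60:125,215:285]=(g[60:125,215:285]<42)
n,lab,st,cen=cv2.connectedComponentsWithStats(m);i=1+np.argmax(st[1:,4]);print('n',st[i],cen[i])
P=poly(c,lab==i,.098);print('handle',rect(P))
def quad(pts,z):return np.array([onz(c,np.array(p)/2+[160,20],z,True)[:2]*1000 for p in pts])
Q=quad([(90,122),(210,46),(284,162),(165,238)],.046);print('stand',Q.round(1),Q.mean(0))
E1=Q[1]-Q[0];E2=Q[2]-Q[1];print(np.degrees([np.arctan2(*E1[::-1]),np.arctan2(*E2[::-1])]),np.linalg.norm(E1),np.linalg.norm(E2))
c=np.load('v_stud2.npy',allow_pickle=True).item()
# rectify stud patch metric: 60x60mm at 10 px/mm, rows = -x, cols = -y
ctr=np.array([.4706,-.0098]);s=12;N=40*s
u,v=np.meshgrid(np.arange(N),np.arange(N))
X=ctr[0]+(N/2-v)/s/1000;Y=ctr[1]+(N/2-u)/s/1000
W=np.stack([X,Y,np.full_like(X,.079)],-1)@np.array(c['R']).T+np.array(c['t'])
r=np.hypot(W[...,0],W[...,1]);th=np.arctan2(r,W[...,2])
mx=(c['fx']*W[...,0]/r*th+c['cx']).astype('float32');my=(c['fy']*W[...,1]/r*th+c['cy']).astype('float32')
a=cv2.remap(c['img'],mx,my,cv2.INTER_CUBIC)
im=cv2.cvtColor(a,cv2.COLOR_RGB2BGR)
cv2.imwrite('pics/e.png',im)
E
python3 f.py
```

```text
n [231  71  37  43 906] [249.19646799  91.52317881]
handle [491.09, -337.78, 17.23, 32.54, 87.14]
stand [[ 523.4 -308.6]
 [ 520.2 -374.4]
 [ 455.7 -371.9]
 [ 457.6 -304.9]] [ 489.26053781 -339.94862219]
[-92.7573443  177.74248846] 65.90784977935134 64.54586859672315
```

View pics/e.png

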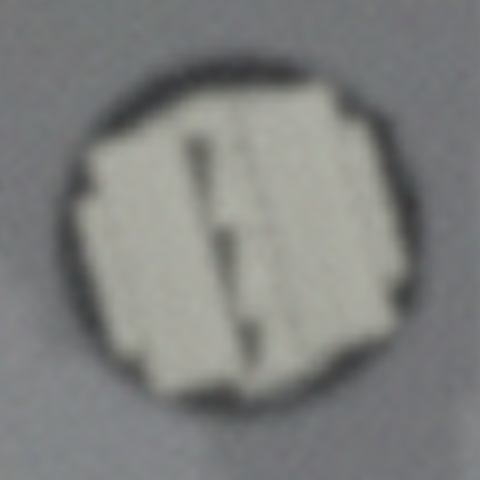

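Slot: edges run (190,140)–(240,350) and (240,115)–(295,330) in the 12 px/mm rectified crop. That gives a slot yaw of about 14° and a stud centre of about (0.471, -0.010). Key handle: centre about (0.491, -0.337), long axis at -2.9°. The handle measures 33x17 mm, which matches the right key. Grasping now.

```bash
python3 - <<'E'
from h import *
k=[.4911,-.3373];R=down(np.radians(87.14))
fingers.set_gripper(0.55,30)
q=bot.solve_ik([*k,.14],R);print(np.round(q,2))
bot.move_ptp([*k,.14],R)
f0=np.array(bot.current_contact_force())
print(bot.move_linear([*k,.057],max_speed=.08,stop_force=4), bot.current_position())
fingers.set_gripper(0.0,40)
print('gap mm',bot.current_finger_gap()*88,bot.current_finger_force(),np.round(np.array(bot.current_contact_force())-f0,2))
c=cap('side');s=spot_in('side','stud_key');print([np.round(d['point']) for d in s])
print(bot.current_time_s(), bot.current_position())
E
```

```text
[-0.8   0.55  1.4   0.    1.18 -2.32]
False [ 0.49132749 -0.33752421  0.0575771 ]
gap mm 15.512523293315356 39.98778217457584 [-1.15 -0.07  1.19]
[array([256., 259.]), array([224., 222.])]
18.9917 [ 0.49112507 -0.33730521  0.05705773]
```

```bash
cat > m2.py <<'E'
from h import *
bot.move_linear([.4911,-.3373,.145],max_speed=.12)
s=[.4709,-.0100];R=down(np.radians(104))
bot.move_linear([*s,.145],R,max_speed=.25)
print(bot.current_position(),bot.current_finger_gap()*88,np.round(bot.current_joint_pos(),2))
bot.move_linear([*s,.131],max_speed=.05)
for n in ('wrist','side','scene'):
    c=cap(n,'g_%s.png'%n);np.save('g_%s.npy'%n,c,allow_pickle=True)
    p=proj(c,[*s,.079],n=='wrist');print(n,p)
print(bot.current_time_s())
ims=[]
for n,w in (('wrist',60),('side',40),('scene',40)):
    c=np.load('g_%s.npy'%n,allow_pickle=True).item();p=proj(c,[*s,.09],n=='wrist').astype(int)
    a=cv2.imread('pics/g_%s.png'%n);a=cv2.copyMakeBorder(a,w,w,w,w,cv2.BORDER_CONSTANT)
    ims.append(cv2.resize(a[p[1]:p[1]+2*w,p[0]:p[0]+2*w],(266,266),interpolation=cv2.INTER_CUBIC))
cv2.imwrite('pics/g.png',np.hstack(ims))
E
python3 m2.py
```

```text
[ 0.47097345 -0.01074079  0.14492496] 15.634668033904264 [-0.27  0.3   1.78 -0.    1.06 -2.09]
wrist [256.5550269  205.79972349]
side [184.24790968 152.54013516]
scene [255.4458217  254.69919812]
21.9167
```

View pics/g.png

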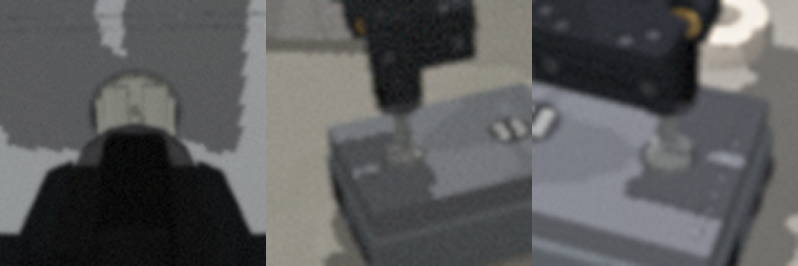

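The wrist view (left) shows the stud centred under the handle, with the slot lines vertical at crop columns 125–145, so it is aligned with the blade. The side and scene crops show the blade just above the stud. Next I'll probe down: contact is expected at TCP z≈0.126 on the top, or 0.122 in the slot.

```bash
cat > m3.py <<'E'
from h import *
s=np.array([.4709,-.0100]);n=np.array([-np.sin(np.radians(14)),np.cos(np.radians(14))])
for o in (0,.001,-.001,.002,-.002):
    p=s+n*o
    bot.move_linear([*p,.129],max_speed=.03)
    f0=np.array(bot.current_contact_force())
    h=bot.move_linear([*p,.1205],max_speed=.012,stop_force=2.5)
    P=bot.current_position();f=np.array(bot.current_contact_force())-f0
    print(o,h,np.round(P,4),np.round(f,2),bot.current_time_s())
    if P[2]<.1237: break
E
python3 m3.py
```

```text
0 True [ 0.4708 -0.01    0.1213] [ 0.01 -1.15  4.23] 22.775
```

```bash
cat > m4.py <<'E'
from h import *
P0=np.array(bot.current_position());f0=np.array([0,0,bot.current_contact_force()[2]-4.2])
for z in (.1185,.1165,.1155,.1150,.1146,.1142):
    bot.move_linear([.4709,-.0100,z],max_speed=.015)
    f=np.array(bot.current_contact_force())-f0
    print(np.round(bot.current_position(),4),np.round(f,2))
    if f[2]>9.4: break
print(bot.current_time_s())
E
python3 m4.py
```

```text
[ 0.471  -0.01    0.1186] [-0.81 -0.16  6.16]
[ 0.471  -0.01    0.1167] [-0.7  -0.38  7.92]
[ 0.471  -0.01    0.1158] [-1.07  0.68  9.25]
[ 0.471  -0.01    0.1154] [-1.48  0.13  9.34]
[ 0.4711 -0.01    0.115 ] [-1.77  0.83  8.19]
[ 0.4711 -0.01    0.1146] [-0.41  0.82  9.43]
24.3833
```

```bash
cat > m5.py <<'E'
from h import *
a0=14.9; S=[.4709,-.0100]
def rot(rad,z,sp=None):
    bot.move_linear([*S,z],down(np.radians(90+a0)-rad),**({} if sp is None else dict(max_speed=sp)))
def st(r):
    f=np.array(bot.current_contact_force());m=np.array(bot.current_ft_torque());
    R=Rn.from_rotvec(bot.current_tool_rot()).as_matrix()
    print(round(r,2),np.round(bot.current_position(),4),np.round(f,1),'Mz',round(m[2],3),'yaw',round(np.radians(90+a0)-np.arctan2(R[1,1],R[0,1]),3),round(bot.current_time_s(),2));return f[2],m[2]
E
python3 - <<'E'
from m5 import *
st(0)
for r in (.15,.3,.45,.6,.75,.9,.97):
    rot(r,.1142);f=st(r)
E
```

```text
0 [ 0.4711 -0.01    0.1146] [-0.4  0.8  8.1] Mz 0.055 yaw 0.016 24.38
0.15 [ 0.471  -0.01    0.1146] [-2.4  1.   8.3] Mz 0.009 yaw 0.15 24.67
0.3 [ 0.471  -0.01    0.1146] [-1.3  0.4  8.7] Mz -0.022 yaw 0.3 24.97
0.45 [ 0.471  -0.01    0.1146] [-1.7  0.7  8.8] Mz -0.012 yaw 0.45 25.27
0.6 [ 0.471  -0.0099  0.1146] [-1.2  1.3  8.4] Mz 0.018 yaw 0.6 25.57
0.75 [ 0.471  -0.0099  0.1146] [-1.6 -0.1  8.1] Mz 0.026 yaw 0.75 25.87
0.9 [ 0.471  -0.0099  0.1146] [-2.   1.7  7.8] Mz 0.017 yaw 0.9 26.17
0.97 [ 0.471  -0.0099  0.1146] [-2.1  0.7  7.6] Mz -0.031 yaw 0.97 26.42
```

```bash
python3 - <<'E'
from m5 import *
rot(1.08,.1142);st(1.08)
rot(1.08,.1162,.01);b,_=st(1.08)
r=1.08
while r<1.72:
    r+=.04;rot(r,.1162)
    f,m=st(r)
    if f-b>2.0 or abs(m)>.3: break
E
```

```text
1.08 [ 0.471  -0.0099  0.1146] [-1.7  0.7  8.5] Mz 0.035 yaw 1.081 26.68
1.08 [ 0.4709 -0.01    0.1162] [0.6 0.9 3.6] Mz -0.004 yaw 1.08 27.02
1.12 [ 0.4709 -0.01    0.1162] [-0.1  0.1  3.3] Mz -0.022 yaw 1.119 27.27
1.16 [ 0.4709 -0.01    0.1162] [-0.  -0.1  3.7] Mz -0.021 yaw 1.158 27.52
1.2 [ 0.471  -0.01    0.1162] [0.6 0.2 3.1] Mz 0.063 yaw 1.198 27.77
1.24 [ 0.471  -0.01    0.1162] [1.2 0.8 2.8] Mz 0.025 yaw 1.238 28.02
1.28 [ 0.4711 -0.01    0.1163] [2.1 1.2 3.5] Mz 0.011 yaw 1.278 28.27
1.32 [ 0.4711 -0.01    0.1163] [2.  1.4 3.4] Mz 0.056 yaw 1.318 28.52
1.36 [ 0.4711 -0.01    0.1165] [0.9 0.7 6.4] Mz 0.014 yaw 1.358 28.77
```

A jump of +3 N at 1.36 rad suggests the catch. I'll ease up and watch where the force disappears (about 0.118 if caught).

```bash
python3 - <<'E'
from m5 import *
for z in (.1170,.1176,.1182,.1188,.1196):
    rot(1.36,z,.01);st(1.36)
E
```

```text
1.36 [ 0.4711 -0.0101  0.1173] [0.9 1.2 5.9] Mz 0.006 yaw 1.358 29.02
1.36 [ 0.471  -0.0101  0.1179] [1.2 1.5 6.5] Mz -0.021 yaw 1.358 29.27
1.36 [ 0.471  -0.01    0.1184] [1.4 0.3 5. ] Mz -0.021 yaw 1.359 29.52
1.36 [ 0.4709 -0.01    0.1186] [ 1.8 -0.   1.8] Mz 0.05 yaw 1.36 29.77
1.36 [ 0.4707 -0.0099  0.1193] [ 1.7  1.3 -0.7] Mz -0.042 yaw 1.36 30.02
```

```bash
python3 - <<'E'
from m5 import *
R=down(np.radians(90+a0)-1.36)
bot.move_linear([*S,.15],max_speed=.08)
bot.move_linear([.508,-.086,.165],max_speed=.15)
c=cap('wrist','h.png');p=proj(c,[*S,.0755],True);print(p,st(0))
for d in silhouettes('wrist','stud'): print(d['point'],d['confidence'],rect(poly(c,d['mask'],.0755)))
p=p.astype(int);a=cv2.imread('pics/h.png');a=cv2.copyMakeBorder(a,60,60,60,60,cv2.BORDER_CONSTANT)
cv2.imwrite('pics/h2.png',cv2.resize(a[p[1]:p[1]+120,p[0]:p[0]+120],(480,480),interpolation=cv2.INTER_CUBIC))
E
```

```text
0 [ 0.5076 -0.0853  0.1647] [-0.4  0.  -1.6] Mz 0.007 yaw 1.359 31.33
[259.20821696  85.70516813] (np.float64(-1.5853458761042982), np.float64(0.00746695839351366))
[257.6, 88.8] 0.8 [471.09, -9.82, 23.72, 24.8, 31.44]
[300.6, 96.5] 0.46 [506.76, -0.15, 161.2, 120.49, 15.29]
```

View pics/h2.png

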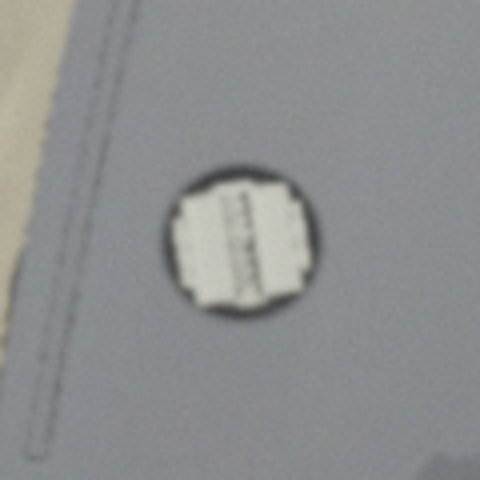

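The slot now lies about 20° off the vent lines (the box's y direction), so the stud has turned about 1.2 rad. It is level and stays there with the key off. Now the key goes back to where it was.

```bash
python3 - <<'E'
from m5 import *
k=[.4911,-.3373];R=down(np.radians(87.14))
bot.move_linear([*k,.15],R,max_speed=.2);bot.wait(.2);st(0)
bot.move_linear([*k,.115],max_speed=.1)
h=bot.move_linear([*k,.062],max_speed=.05,stop_force=5);print(h);st(0)
if not h:
    h=bot.move_linear([*k,.0555],max_speed=.02,stop_force=3);print(h);st(0)
E
```

```text
0 [ 0.4912 -0.3369  0.1502] [ 0.6  0.9 -1.5] Mz 0.002 yaw 0.31 32.99
False
0 [ 0.4912 -0.3375  0.0623] [-0.1 -0.5 -2.4] Mz 0.004 yaw 0.31 34.7
True
0 [ 0.4913 -0.3375  0.0571] [0.1 0.  5.1] Mz -0.017 yaw 0.31 35.02
```

Seated at z = 0.057, the same height as at the grasp. I'll release, retreat and check.

```bash
python3 - <<'E'
from m5 import *
k=[.4911,-.3373]
fingers.set_gripper(0.55);bot.wait(.2)
bot.move_linear([*k,.15],max_speed=.1)
c=look((0.492,-0.345),0.18,'v_key3')
for d in silhouettes('wrist','stud_key'): print(d['point'],round(d['confidence'],2),rect(poly(c,d['mask'],.098)))
c2=look((0.4715,-0.007),0.161,'v_stud3')
for d in silhouettes('wrist','stud')[:1]: print('stud',d['point'],d['confidence'],rect(poly(c2,d['mask'],.0755)))
s=cap('side')
f=lambda i:cv2.cvtColor(i,cv2.COLOR_RGB2BGR)
a=f(c['img'])[20:170,160:360];b=f(c2['img'])[20:170,160:360];e=f(s['img'])[220:320,140:273]
cv2.imwrite('pics/i.png',np.hstack([cv2.resize(x,(266,200),interpolation=cv2.INTER_CUBIC) for x in (a,b,e)]))
print(bot.current_time_s())
E
```

```text
[177.4, 31.5] 0.85 [566.69, -326.27, 47.03, 19.61, 89.07]
[42.9, 227.5] 0.62 [508.0, -59.54, 149.49, 162.84, 14.87]
[247.6, 91.5] 0.61 [492.0, -339.61, 35.06, 26.9, 9.15]
stud [258.4, 89.9] 0.7 [471.08, -9.9, 26.25, 24.75, 33.51]
41.4
```

View pics/i.png

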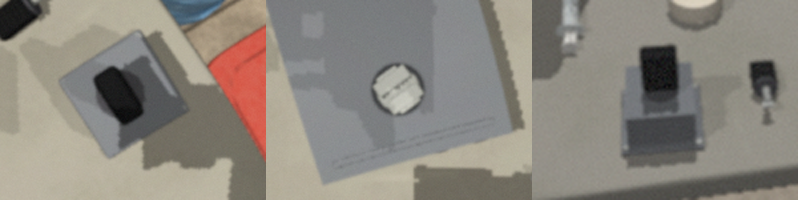

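The key is upright in its stand, in the same place as before. The stud is still turned, with its slot nearly across the box, and still level. Handing in.

```bash
python3 -c "
from rig import bot
print(bot.finish_job())"
```

```text
the job is handed in; nothing more can be done
None
```

The job is handed in: the stud came up into its catch about 1.2 rad clockwise and stayed level with the key off, and the key is back upright and fully down in its stand; no verdict was returned.

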